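Square up an art panel in the corner jig

ROBOT

A 6-joint arm with a two-finger parallel gripper is mounted at the origin on the work surface. World frame = base frame: x ahead of the robot, y to its left, z up, the work surface at z = 0. Lengths are in m, angles in rad, forces in N, time in s.
With the tool pointing down it reaches from about 0.225 to 0.875 m from the base axis. Payload 3.4 kg.
Tool frame: the origin (TCP) lies midway between the tips of the shut fingers; the grasp point (between the pads) lies 19 mm behind it; z points along the fingers, y is the line along which they close (so a half turn about z gives the same grasp; the last joint's range is limited). The gripper opens to 85 mm and grips with 20 to 120 N. Pads are 22 mm wide; open, the fingers measure 114 mm over their backs; the gripper's body (76 mm by 85 mm) begins 54 mm behind the grasp point. The pads swing forward as they close: fully open they stand 13 mm farther back than shut.
Start: joints at [1.033, 0.276, 1.505, -0, 1.361, -0.121], TCP at [0.233, 0.526, 0.231] pointing down, gripper open.
Joint ranges: [-2.89, 2.89], [-0.75, 2.08], [0.22, 2.7], [-1.18, 4.32], [0.11, 2.71], [-2.7, 2.7]. Speed limits (rad/s): [2.57, 2.57, 3.14, 3.14, 3.14, 3.14].

INTERFACE

Orientations are given as a unit quaternion [w, x, y, z].
In Python, from rig import * gives the robot as it stands.
- The arm moves only by the tool apply_moves, never from a script. Its argument "steps" is one flat list of numbers, 4 for each row, row after row: the shift along the world's x, y, z in cm, then the turn about the world's z in degrees. A call has 1 to 8 rows; each row is the pose to reach, as a shift and turn from the pose commanded when the call began; what a row does not reach only later rows make up. A row lasts 1/12 s, in which the tool goes at most 41.7 mm and 7.16 degrees, less where a joint would pass 70% of its speed; a pose out of reach is approached as far as the arm can. A call with a gripper value outside its range is refused whole. "jaw" is the closure in counts, from 0 (fully open) to 255 (shut), set as the call begins (left out, the last holds). The fingers move at their own pace and stop on an object; "newtons" is the grip in N (left out, the last holds). Time passes only in rows, so rows that repeat a pose let the fingers close. It gives the time, the measured TCP pose, the force, the opening and the grip force at its end, in the units of the state.
- get_state(): the state, without advancing time (a new reading comes with each control period).
- get_image(name): name is "scene" or "top" or "wrist"; returns the picture (384x512x3 uint8, red, green, blue); there is no depth.
- calibration(name): a dict with "fx", "fy", "cx", "cy" (pixels), "xyz" and "rotation" of the camera in the world. Camera axes: x right, y up, looking along -z (the intrinsics and any distortion apply to the point x, -y, -z); pixel columns grow to the right and rows downward; lengths in m; the calibration is good to about 2 mm. The wrist camera is an equidistant fisheye: a pixel r from the principal point sees the ray r / f radians off the axis. A picture is of the moment at which its call begins: read the wrist's pose just before it. calibration takes no time and is no camera call; for the wrist camera it gives the pose at the moment of the call.
- sign_off(): hands the job in; it is judged then, once.
The state is a dict: "clock": time; "qpos": joint angles; "qd": joint speeds; "effort": joint torques, N m; "position": TCP position; "ee_rot": TCP orientation; "contact_force": force on the tool from outside, world axes, zero at the start; "moment": the same for the moment, N m; "width": finger opening in m; "gripper_force": force on a finger pad.
Only numpy, scipy, OpenCV 4.12 (cv2) and the standard library are available. Lean on these libraries where they do the work, as an engineer would, in place of code of your own. Each camera call takes 0.05 s, during which the arm holds its last target. There are 200 camera calls.

TASK

Push the loose wooden art panel along the table into the corner of the L-shaped jig, its long side flat against the long fence and its short end flat against the short fence, and push the slide block along the long fence until it closes up against the panel's other end. Only push with the fingers: do not lift or tip the panel, and leave everything else on the table where it stands.

Things in the scene. Friction and masses are not known exactly. Their poses are not given: they have to be found in the camera images.
- panel_center (a point): centre (15 mm above the table) of the loose wooden art panel: a solid plain wood slab lying flat, white paper face with blue paper coils on top; 92 mm along its own x, 130 mm along its own y, 30 mm thick (coils add 4 mm in the middle); 0.25 kg, nominal
- jig: fixed L-shaped wooden jig; origin at table height in the inside corner. Long fence: runs 360 mm along the jig's -y (robot's right), its face is the jig's plane x = 0, looking to -x (the robot). Short fence: runs 115 mm along -x, face is the plane y = 0, looking to -y. Both 25 mm thick and high (+3 mm aluminium track on the long one). A panel that is home has its centre at x = -46, y = -65 mm of the jig, axes parallel
- slide (a joint): position (m) of the wooden slide block that runs along the long fence; it grows as the block moves along the jig's +y, towards the short fence. The block's face to the panel is at y = -0.250 + value of the jig, so it meets a panel that is home at 0.120. It stays where it is left; sliding friction about 1.5 N
- slide_push (a point): middle of the outer (right, -y) face of the slide block, 16 mm above the table. The block is 90 mm long in y, stands out 61 mm from the long fence face towards the robot (this point is 31 mm out), its top is 34 mm above the table
- jar: small clear glass jar with a metal lid, 42 mm across, 55 mm high, standing in the open to the right of the panel and in front of the slide block; origin under its centre; leave alone
- cone: white pointed cone, 56 mm across the foot, 100 mm high, standing just outside (left of) the short fence; origin under its centre; leave alone
- glue: white glue bottle with orange cap, 48 mm across, 120 mm high, at the left side of the table; origin under its centre; leave alone
- roundbox: round lidded wooden box, 76 mm across, 42 mm high, at the left side of the table; origin under its centre; leave alone
- pencils: cardboard tube full of coloured pencils, 64 mm across, 165 mm high with the pencils, beyond the jig; origin under its centre; leave alone
- scissors: scissors with blue handles lying flat, 150 mm long, 8 mm thick, at the right side of the table; origin at the pivot; leave alone
- stamp: wooden hand stamp, 45 mm square foot, knob on top, 56 mm high, at the right side of the table; origin under its centre; leave alone
Not all that is in view belongs to the job. What is shaped like the part that bears panel_center but turquoise is not meant.

How it is judged:
At the end, for the whole second after the job is handed in: The panel lies flat and stays in the jig's corner, within 3 mm of each fence face and within 0.03 rad of square, its long side along the long fence; the slide block is at 0.116 m or more, up against the panel's free end, and still (x of panel_center in the frame of jig between -0.049 and -0.043 m and y of panel_center in the frame of jig between -0.068 and -0.062 m and angle between the x axis of panel_center and the x axis of jig, either way round below 0.03 rad and height (world z) of panel_center below 0.018 m and angle between panel_center's own z axis and vertical below 0.05 rad and value of joint slide above 0.116 m and velocity of joint slide between -0.005 and 0.005 m/s); the robot touches nothing.
It fails at once if the panel is lifted or tipped (centre over 10 mm up, or tilted over 0.15 rad) (height (world z) of panel_center above 0.025 m or angle between panel_center's own z axis and vertical above 0.15 rad).
It fails at once if another thing on the table is shifted by more than 20 mm (distance of any of jar, cone, glue, roundbox, pencils, scissors, stamp from where it was at the start of the episode above 0.02 m).
It also fails if it takes over 50 s, if anything falls off the work surface, if the arm or the gripper's body presses on something with over 40 N, if the wrist force passes 120 N, or if a joint passes its speed limit or range.

## Working session

There is one attempt and no reset: what is moved stays moved. The work goes in short steps, Python scripts to look and compute and a tool call to move; the robot and the scene stay as the last step left them, time stands still between calls to the robot, and variables do not carry over. Pictures are saved under pics/ and viewed, at most 10 in all, crops included, and the job is handed in when it is done.

Besides the shell and the picture viewer there is one more tool, called after "Call:" as name(argument=value, ...) on one line, values as JSON. apply_moves: Moves the arm, as the interface text tells. Its arguments: {"type":"object","properties":{"steps":{"type":"array","items":{"type":"number"}},"jaw":{"type":"number"},"newtons":{"type":"number"}},"required":["steps"]}

```bash
mkdir -p pics
python3 - <<'E'
from rig import *
import cv2,numpy as np
s=get_state();print(s['clock'],s['position'],s['ee_rot'],s['width'])
for n in ['top','scene']:
    im=get_image(n);cv2.imwrite(f'pics/{n}0.png',im[:,:,::-1]);np.save(f'pics/{n}0.npy',im)
    c=calibration(n);print(n,c)
E
```

```text
0.0 [0.23251419 0.52530867 0.23044766] [-2.90280019e-04  2.06887668e-01  9.78364286e-01 -8.56308351e-04] 0.08547176119418665
top {'fx': 456.8851716053954, 'fy': 456.8851716053954, 'cx': 255.65896690023808, 'cy': 195.01032400731955, 'xyz': array([ 0.29251323, -0.02057294,  1.33762851]), 'rotation': array([ 0.70914596,  0.06015137, -0.05237167, -0.70053624])}
scene {'fx': 472.38062162924825, 'fy': 472.38062162924825, 'cx': 252.62223542116965, 'cy': 190.89003905833368, 'xyz': array([1.31418111, 0.55496883, 0.96978023]), 'rotation': array([0.42627069, 0.18222394, 0.36058272, 0.80936261])}
```

```bash
python3 -c "
import cv2,numpy as np
a=cv2.imread('pics/top0.png');cv2.imwrite('pics/top0b.png',cv2.resize(a,(800,600),interpolation=cv2.INTER_CUBIC))"
```

```text
(no output)
```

View pics/top0b.png

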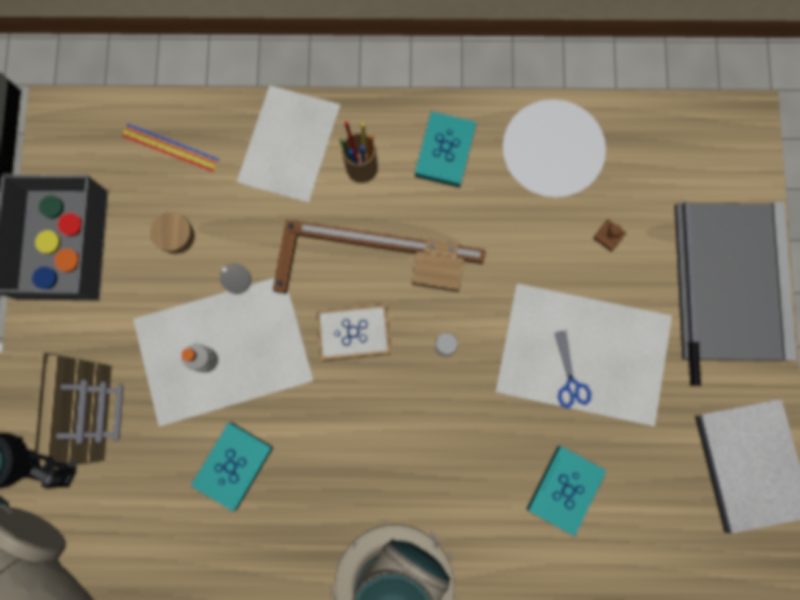

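View pics/scene0.png

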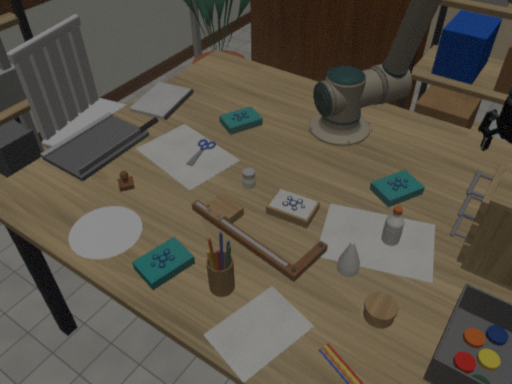

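The top view (800×600) shows the white panel at (354,332), the jig corner near (297,236), the slide block at (438,268), the jar at (446,344) and the cone at (236,278). There are four panel-shaped things: turquoise ones at (445,148), (231,466) and (566,490), and the white-faced wooden one at (354,332). Only the white one fits the description, and the scene view agrees, showing it at (293,207). I'll confirm with one enlarged crop.

```bash
cat > h.py <<'E'
import numpy as np,cv2
from scipy.spatial.transform import Rotation as R
def rays(c,px,fish=False):
    px=np.atleast_2d(np.asarray(px,float)); d=(px-[c['cx'],c['cy']])/[c['fx'],c['fy']]
    if fish:
        r=np.linalg.norm(d,axis=1,keepdims=True)+1e-12; v=np.hstack([d/r*np.sin(r),np.cos(r)])
    else: v=np.hstack([d,np.ones((len(d),1))])
    v=v*[1,-1,-1]; q=c['rotation']
    return R.from_quat([q[1],q[2],q[3],q[0]]).apply(v)
def onplane(c,px,z,fish=False):
    v=rays(c,px,fish); return c['xyz']+v*((z-c['xyz'][2])/v[:,2])[:,None]
def proj(c,P,fish=False):
    q=c['rotation']; p=R.from_quat([q[1],q[2],q[3],q[0]]).inv().apply(np.atleast_2d(P)-c['xyz'])*[1,-1,-1]
    if fish:
        n=np.linalg.norm(p[:,:2],axis=1,keepdims=True); d=p[:,:2]/n*np.arctan2(n,p[:,2:])
    else: d=p[:,:2]/p[:,2:]
    return d*[c['fx'],c['fy']]+[c['cx'],c['cy']]
E
python3 - <<'E'
from rig import *
from h import *
a=cv2.imread('pics/top0.png');x0,y0=160,130
cv2.imwrite('pics/crop1.png',cv2.resize(a[y0:y0+120,x0:x0+160],(800,600),interpolation=cv2.INTER_CUBIC))
c=calibration('top')
hsv=cv2.cvtColor(a,cv2.COLOR_BGR2HSV)
m=((hsv[...,1]<45)&(hsv[...,2]>130)).astype(np.uint8)
m[:,:195]=0;m[:,255:]=0;m[:190]=0;m[235:]=0
m=cv2.morphologyEx(m,cv2.MORPH_CLOSE,np.ones((7,7)))
cs,_=cv2.findContours(m,0,2);k=max(cs,key=cv2.contourArea);r=cv2.minAreaRect(k);b=cv2.boxPoints(r)
P=onplane(c,b,.030);print(r,P[:,:2].round(4),P.mean(0).round(4),np.linalg.norm(np.diff(P,axis=0),axis=1))
E
```

```text
((225.6844482421875, 212.02871704101562), (27.885005950927734, 41.193763732910156), 84.80557250976562) [[0.4861 0.145 ]
 [0.4984 0.0263]
 [0.4178 0.0177]
 [0.4057 0.1352]] [0.452 0.081 0.03 ] [0.11933353 0.08105612 0.11817321]
```

View pics/crop1.png

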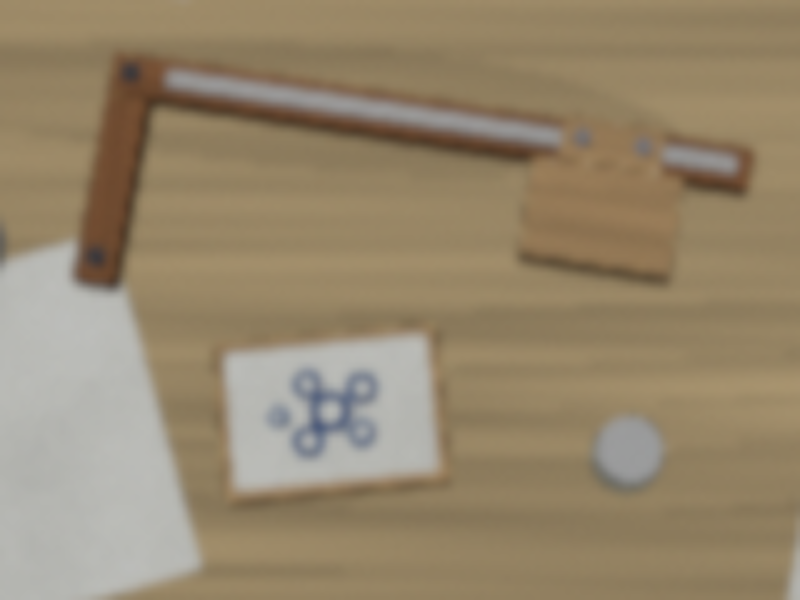

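The crop confirms it: a white paper face with blue coils and a wood rim, spanning crop (222–448, 330–500). The jig's inside corner is near crop (150,98), the long fence face runs to (528,157), and the block's front edge runs from (518,262) to (670,282). Next I estimate the jig from this view and move over for a close look.

Run:
```python
from rig import *
from h import *
c=calibration('top')
f=lambda p:onplane(c,(np.array(p)+.5)/5-.5+[160,130],.025)[:,:2]
P=f([[150,99],[525,157],[122,285],[745,190]]);print(P.round(4))
d=P[1]-P[0];e=P[2]-P[0]
print('long yaw',np.degrees(np.arctan2(-d[0],-d[1]))*1,'short',np.degrees(np.arctan2(-e[1],-e[0])),np.linalg.norm(P[3]-P[0]),np.linalg.norm(e))
print('block front top',onplane(c,(np.array([[518,258],[670,277]])+.5)/5-.5+[160,130],.034).round(4))
print('jar',onplane(c,(np.array([[628,450]])+.5)/5-.5+[160,130],.055).round(4))
w=calibration('wrist');print(w,get_state()['ee_rot'])
```

```text
[[ 0.6379  0.1927]
 [ 0.605  -0.0297]
 [ 0.5258  0.2051]
 [ 0.5866 -0.159 ]]
long yaw 8.402233139201543 short -6.296467391408835 0.3554760063730605 0.11275297987446323
block front top [[ 0.5427 -0.0262  0.034 ]
 [ 0.5325 -0.1144  0.034 ]]
jar [[ 0.4293 -0.0892  0.055 ]]
{'fx': 297.3186396354542, 'fy': 297.3186396354542, 'cx': 254.48203628745225, 'cy': 198.83044686756188, 'xyz': array([0.15750831, 0.55872263, 0.37362627]), 'rotation': array([ 0.8268075 , -0.13484814, -0.08684751,  0.53913157])} [-2.59255878e-04  2.06891786e-01  9.78363481e-01 -7.87565880e-04]
```

Call:
apply_moves(steps=[3, -4, 1.5, 0, 6, -8, 3, 0, 9, -12, 4.5, 0, 12, -16, 6, 0, 14, -20, 7, 0, 16, -24, 8, 0, 18, -28, 9, 0, 20, -32, 10, 0], jaw=255)

```text
clock: 0.77
position: [0.4071, 0.2544, 0.3185]
ee_rot: [-0.0, 0.207, 0.978, -0.0]
contact_force: [1.1, 1.1, -0.6]
width: 0.0001
gripper_force: 0.0
```

Run:
```python
from rig import *
from h import *
import pickle
c=calibration('wrist');im=get_image('wrist');pickle.dump((c,im),open('pics/w1.pkl','wb'))
cv2.imwrite('pics/w1.png',cv2.resize(im[:,:,::-1],(800,600),interpolation=cv2.INTER_CUBIC))
print(c['xyz'],get_state()['position'])
for n,p in dict(corner=(.638,.193,.025),endlong=(.587,-.159,.025),panel=(.452,.081,.03),jar=(.429,-.089,.055)).items(): print(n,proj(c,p,True)*1.5625)
```

```text
[0.33203806 0.28758798 0.46163582] [0.41191816 0.24769687 0.32032288]
corner [[429.88084414 453.29029566]]
endlong [[172.52479937 497.61409742]]
panel [[263.22425931 355.12101955]]
jar [[129.28864694 398.06048906]]
```

View pics/w1.png

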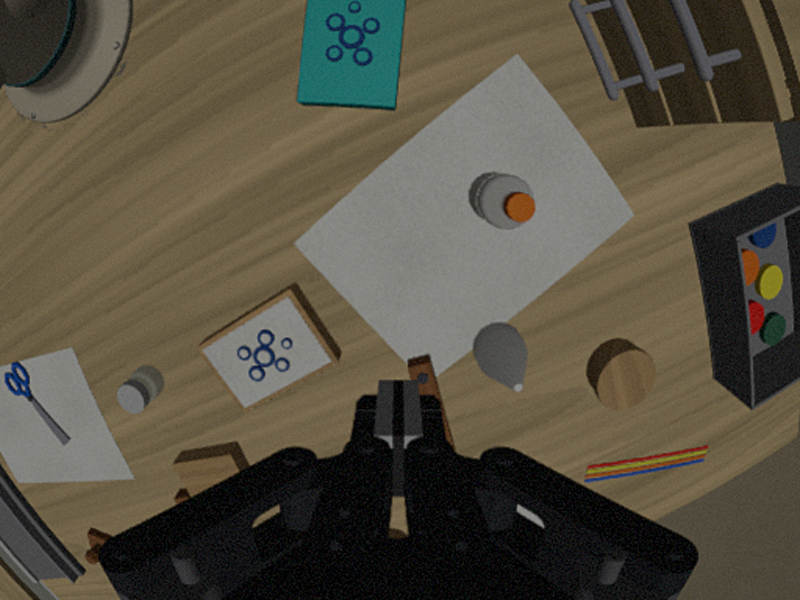

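The wrist view shows the panel where predicted, at (265,355), with the robot base upper left. The gripper hides the jig corner. I'll refine the fence lines from the top view, using the foot edge at z=0 and checking it against the fence's thickness.

Run:
```python
from rig import *
from h import *
c=calibration('top');a=cv2.imread('pics/top0.png').astype(float)
b,g,r=a[...,0],a[...,1],a[...,2]
up=lambda p:(np.array(p)+.5)/5-.5+[160,130]
# profiles across long fence, at crop x=300 and short fence at crop y=200
for x in (210,225): print('col',x,[tuple(int(v) for v in a[y,x]) for y in range(142,164)])
for y in (165,178): print('row',y,[tuple(int(v) for v in a[y,x]) for x in range(173,194)])
```

```text
col 210 [(90, 120, 137), (87, 116, 136), (80, 108, 133), (88, 107, 132), (120, 128, 141), (145, 147, 151), (147, 149, 151), (127, 131, 139), (90, 102, 122), (58, 79, 109), (44, 66, 94), (51, 73, 93), (76, 102, 119), (92, 123, 140), (95, 127, 145), (95, 126, 143), (94, 124, 142), (93, 124, 141), (92, 123, 140), (94, 125, 142), (96, 128, 146), (99, 132, 150)]
col 225 [(91, 121, 138), (93, 124, 140), (94, 125, 143), (92, 123, 142), (84, 113, 137), (86, 108, 132), (114, 124, 139), (141, 145, 150), (149, 151, 152), (136, 139, 144), (105, 113, 129), (69, 86, 112), (45, 66, 95), (45, 64, 84), (65, 89, 105), (83, 112, 129), (91, 122, 140), (93, 124, 141), (92, 123, 140), (92, 122, 139), (92, 122, 139), (93, 124, 141)]
row 165 [(99, 132, 149), (99, 132, 150), (98, 131, 149), (96, 128, 146), (86, 117, 137), (70, 99, 124), (56, 83, 116), (51, 78, 114), (49, 75, 111), (48, 74, 110), (47, 74, 110), (48, 75, 110), (46, 70, 104), (41, 62, 89), (56, 78, 96), (81, 109, 126), (95, 126, 144), (98, 131, 148), (98, 131, 149), (99, 131, 149), (99, 131, 149)]
row 178 [(142, 158, 165), (138, 153, 161), (111, 127, 142), (75, 95, 119), (54, 77, 107), (51, 72, 103), (51, 72, 102), (49, 71, 103), (48, 72, 106), (47, 73, 108), (44, 69, 101), (45, 66, 90), (64, 87, 104), (85, 114, 131), (95, 126, 144), (97, 129, 147), (97, 129, 147), (97, 130, 148), (97, 129, 147), (98, 130, 148), (97, 129, 147)]
```

Run:
```python
from rig import *
from h import *
c=calibration('top');g=cv2.imread('pics/top0.png').astype(float)[...,0]
def last(v,t=70):  # last falling->rising crossing
    i=max(k for k in range(len(v)-1) if v[k]<t<=v[k+1]); return i+(t-v[i])/(v[i+1]-v[i])
L=[(x,140+last(g[140:166,x])) for x in range(196,260) ]
S=[(172+last(g[y,172:196]),y) for y in range(158,182)]
out=[]
for Q,n in((L,'L'),(S,'S')):
    P=onplane(c,Q,0.0)[:,:2]
    vx,vy,x0,y0=cv2.fitLine(P.astype(np.float32),cv2.DIST_HUBER,0,.01,.01).ravel()
    res=(P-[x0,y0])@[-vy,vx];print(n,np.degrees(np.arctan2(vy,vx)),res.std(),P[0],P[-1]);out.append((np.array([x0,y0]),np.array([vx,vy])))
t=np.linalg.solve(np.c_[out[0][1],-out[1][1]],out[1][0]-out[0][0]);print('corner',out[0][0]+t[0]*out[0][1])
# block: right face top etc
```

```text
L 81.33816 0.00020398744604511096 [0.63755672 0.17721146] [ 0.60897311 -0.013105  ]
S -8.286705 0.0002692369854985947 [0.61783185 0.19764446] [0.54726091 0.20871212]
corner [0.6404176  0.19472797]
```

Measured: the jig corner is at about (0.640, 0.195) with yaw −8.5°. The panel is at (0.452, 0.081) with yaw +5.9°, and its size checks out at 118×81 mm of paper plus the rim. The plan is to push +x with two fingers (which also squares the panel), then +y, then +x into the fence, then push the slide.

Call:
apply_moves(steps=[-0.5, -2, -2.5, 2, -1.1, -4, -5, 4, -1.7, -6, -7.5, 6, -2.3, -8, -10, 8, -2.9, -10, -12.5, 10, -3.5, -12, -15, 12, -4, -13.5, -18, 14, -4.4, -14.9, -21, 15.4], jaw=100)

```text
clock: 1.48
position: [0.3621, 0.1065, 0.1073]
ee_rot: [0.0, 0.073, 0.997, 0.0]
contact_force: [1.0, 0.5, -0.1]
width: 0.0521
gripper_force: 0.0
```

Call:
apply_moves(steps=[0, 0, 0, 0, 0, 0, 0, 0])

```text
clock: 1.65
position: [0.3615, 0.1071, 0.1075]
ee_rot: [-0.002, 0.075, 0.997, -0.0]
contact_force: [0.5, 0.9, 0.6]
width: 0.0518
gripper_force: 0.0
```

```bash
cat >> h.py <<'E'
C=np.array([.640,.195]);YAW=np.radians(-8.5)
U=np.array([[np.cos(YAW),np.sin(YAW)],[-np.sin(YAW),np.cos(YAW)]])  # rows: jig x, jig y
def tojig(p): return U@(np.asarray(p)[:2]-C)
def toworld(j): return C+np.asarray(j)@U
def report(s,tgt=None):
    q=s['ee_rot'];y=R.from_quat([q[1],q[2],q[3],q[0]]).apply([0,1,0])
    print('t',s['clock'],'pos',s['position'].round(4),'jig',tojig(s['position']).round(4),'tooly',np.degrees(np.arctan2(-y[0],y[1])).round(1),'F',s['contact_force'].round(1),'w',s['width'])
    if tgt is not None: print('shift cm',((toworld(tgt)-s['position'][:2])*100).round(2))
E
python3 - <<'E'
from rig import *
from h import *
s=get_state();report(s,(-.255,-.135));print(calibration('wrist')['xyz'])
for n in [(-.172,-.135),(-.212,-.135)]:print((toworld(n)-toworld((-.255,-.135)))*100)
E
```

```text
t 1.65 pos [0.3615 0.1071 0.1075] jig [-0.2625 -0.1281] tooly -8.6 F [0.5 0.9 0.6] w 0.05177118167588663
shift cm [ 0.64 -0.79]
[0.28076461 0.11944183 0.25088042]
[ 8.20883167 -1.22681811]
[ 4.25276821 -0.63558047]
```

Call:
apply_moves(steps=[0.2, -0.3, -2.5, 0, 0.4, -0.6, -5, 0, 0.6, -0.8, -7.5, 0, 0.6, -0.8, -9.2, 0, 0.6, -0.8, -10.1, 0, 0.6, -0.8, -10.1, 0])

```text
clock: 2.15
position: [0.3702, 0.1002, 0.0072]
ee_rot: [0.0, 0.074, 0.997, 0.0]
contact_force: [-0.9, 0.4, -0.3]
width: 0.0519
gripper_force: 0.0
```

Call:
apply_moves(steps=[1, -0.15, 0, 0, 2, -0.3, 0, 0, 3, -0.45, 0, 0, 4, -0.6, 0, 0, 5, -0.75, 0, 0, 6, -0.9, 0, 0, 7, -1.05, 0, 0, 8, -1.2, 0, 0])

```text
clock: 2.82
position: [0.4493, 0.087, 0.0073]
ee_rot: [-0.001, 0.074, 0.997, -0.0]
contact_force: [-2.4, 0.6, 2.5]
width: 0.0517
gripper_force: 1.5
```

Call:
apply_moves(steps=[0, 0, 0, 0])

```text
clock: 2.9
position: [0.4527, 0.0869, 0.0076]
ee_rot: [0.002, 0.074, 0.997, 0.0]
contact_force: [-0.2, 0.8, -0.4]
width: 0.0522
gripper_force: 0.0
```

```bash
cat > see.py <<'E'
from rig import *
from h import *
import sys
n=sys.argv[1]
c=calibration('top');im=get_image('top')[:,:,::-1].copy();cv2.imwrite(f'pics/{n}.png',im)
x0,y0=160,130;cv2.imwrite(f'pics/{n}c.png',cv2.resize(im[y0:y0+120,x0:x0+160],(800,600),interpolation=cv2.INTER_CUBIC))
report(get_state())
E
python3 see.py a1
```

```text
t 2.95 pos [0.4514 0.087  0.0075] jig [-0.1705 -0.1347] tooly -8.5 F [-0.8 -0.4  0. ] w 0.05248664597351619
```

View pics/a1c.png

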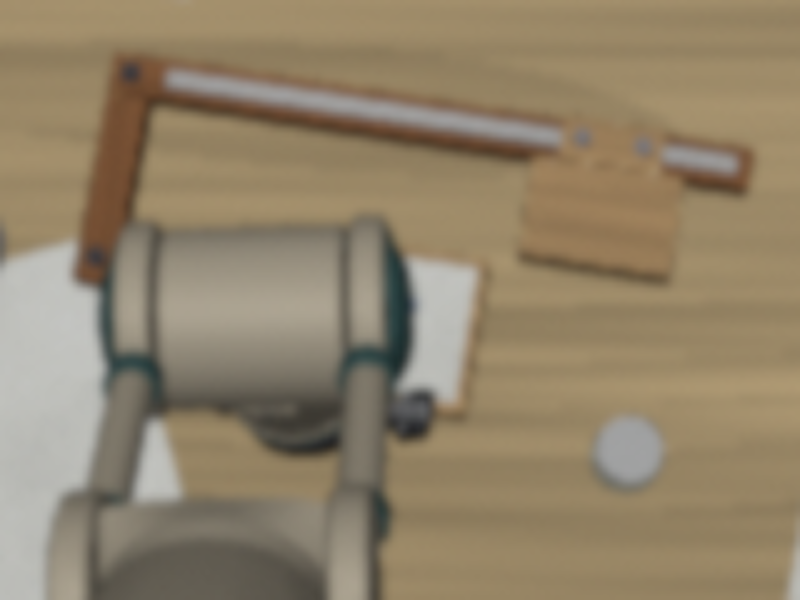

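The panel is now square with the jig, with its right end running from crop (487,262) to (463,413). I'll compute its jig coordinates and the next approach.

Run:
```python
from rig import *
from h import *
c=calibration('top')
P=onplane(c,(np.array([[487,262],[463,413]])+.5)/5-.5+[160,130],.03);print([tojig(p).round(4) for p in P])
a=toworld((-.1705,-.1347))
for j in [(-.19,-.1347),(-.115,-.25),(-.115,-.144)]: print(j,((toworld(j)-a)*100).round(2))
```

```text
[array([-0.0679, -0.2156]), array([-0.1576, -0.2161])]
(-0.19, -0.1347) [-1.93  0.29]
(-0.115, -0.25) [  3.78 -12.22]
(-0.115, -0.144) [ 5.35 -1.74]
```

Call:
apply_moves(steps=[-1, 0.15, 0, 0, -1.9, 0.3, 0, 0, -1.9, 0.3, 2.5, 0, -1.9, 0.3, 5, 0, -1.9, 0.3, 8, -5, -1, -1, 8, -12, 0, -2.5, 8, -19, 1, -4, 8, -26])

```text
clock: 3.62
position: [0.4575, 0.0474, 0.088]
ee_rot: [0.0, 0.299, 0.954, 0.0]
contact_force: [-0.1, 0.2, 0.3]
width: 0.0519
gripper_force: 0.0
```

Call:
apply_moves(steps=[0.4, -1, 0, -7, 0.8, -2, 0, -14, 1.2, -3, 0, -21, 1.6, -4, 0, -28, 2, -5, 0, -35, 2.4, -6, 0, -42, 2.6, -7, 0, -49, 2.8, -8.2, 0, -56])

```text
clock: 4.28
position: [0.485, -0.0343, 0.087]
ee_rot: [-0.001, 0.712, 0.702, -0.0]
contact_force: [-0.3, 0.8, -0.5]
width: 0.0519
gripper_force: 0.0
```

Call:
apply_moves(steps=[0, 0, 0, -4, 0, 0, 0, -8, 0, 0, 0, -8])

```text
clock: 4.53
position: [0.485, -0.0342, 0.087]
ee_rot: [-0.001, 0.758, 0.652, -0.0]
contact_force: [-0.4, -0.5, -0.2]
width: 0.052
gripper_force: 0.0
```

```bash
python3 -c "
from rig import *
from h import *
s=get_state();report(s,(-.114,-.250));print(s['qpos'])"
```

```text
t 4.5333 pos [ 0.485  -0.0342  0.087 ] jig [-0.1194 -0.2496] tooly -98.5 F [-0.4 -0.5 -0.2] w 0.05195287313866971
shift cm [ 0.53 -0.12]
[-2.13732443e-01  2.75972429e-01  1.90614889e+00  5.59496197e-05
  9.60888614e-01 -6.45470525e-02]
```

Call:
apply_moves(steps=[0.3, -0.1, -3, 0, 0.5, -0.1, -6, 0, 0.5, -0.1, -7.5, 0, 0.5, -0.1, -8, 0, 0.5, -0.1, -8, 0])

```text
clock: 4.95
position: [0.4898, -0.035, 0.0062]
ee_rot: [-0.001, 0.757, 0.654, -0.001]
contact_force: [-0.7, 0.3, -0.6]
width: 0.0521
gripper_force: 0.0
```

Call:
apply_moves(steps=[0.15, 1, 0, 0, 0.3, 2, 0, 0, 0.5, 3.2, 0, 0, 0.65, 4.4, 0, 0, 0.8, 5.5, 0, 0, 1, 6.6, 0, 0, 1.15, 7.7, 0, 0, 1.25, 8.5, 0, 0])

```text
clock: 5.62
position: [0.5046, 0.0508, 0.0076]
ee_rot: [0.0, 0.757, 0.653, 0.0]
contact_force: [0.5, -3.6, 2.7]
width: 0.0517
gripper_force: 1.4
```

```bash
python3 -c "
from rig import *
from h import *
report(get_state(),(-.114,-.145))"; python3 see.py a2
```

```text
t 5.6167 pos [0.5046 0.0508 0.0076] jig [-0.1126 -0.1626] tooly -98.4 F [ 0.5 -3.6  2.7] w 0.05169326634769493
shift cm [0.12 1.77]
t 5.6667 pos [0.5047 0.0519 0.0074] jig [-0.1127 -0.1616] tooly -98.4 F [0.8 1.3 0.3] w 0.05189991234575275
```

View pics/a2c.png

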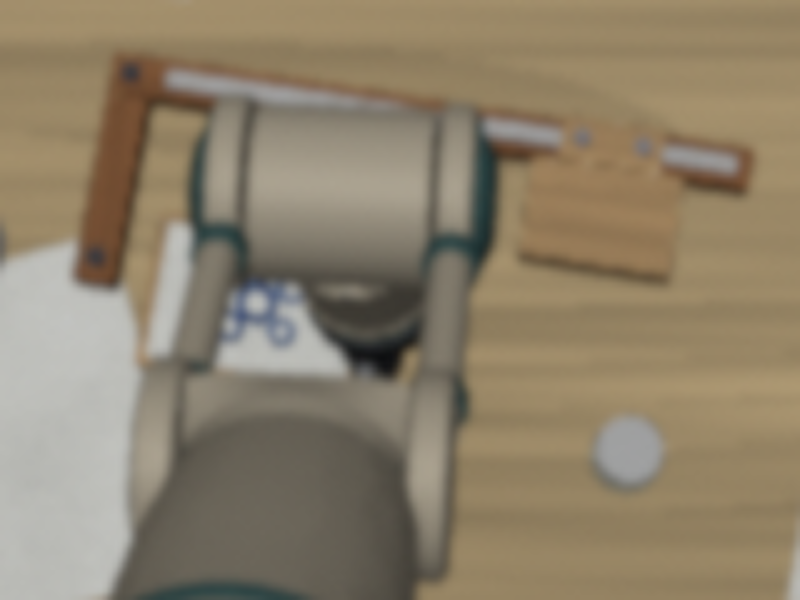

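The panel is still square. Its left end edge, around (155,240), is roughly 15–20 mm from the short fence. I'll push about 14 mm further and then back off.

Call:
apply_moves(steps=[0.1, 0.7, 0, 0, 0.2, 1.4, 0, 0, 0.2, 1.4, 0, 0])

```text
clock: 5.92
position: [0.5064, 0.0646, 0.0072]
ee_rot: [-0.0, 0.757, 0.653, 0.0]
contact_force: [0.6, -0.1, -0.0]
width: 0.052
gripper_force: 0.0
```

Run:
```python
from rig import *
from h import *
c=calibration('top')
print(tojig(onplane(c,(np.array([[157,240]])+.5)/5-.5+[160,130],.03)[0]))
s=get_state();report(s)
j=tojig(s['position'])
for t in [(j[0],j[1]-.02),(-.19,-.068),(-.105,-.068)]: print(t,((toworld(t)-s['position'][:2])*100).round(2))
```

```text
[-0.08565493 -0.02314211]
t 5.9167 pos [0.5064 0.0646 0.0072] jig [-0.1129 -0.1487] tooly -98.5 F [ 0.6 -0.1 -0. ] w 0.051974397095954854
(np.float64(-0.11285845585165964), np.float64(-0.16874353996874647)) [-0.3  -1.98]
(-0.19, -0.068) [-6.44  9.13]
(-0.105, -0.068) [1.97 7.87]
```

Call:
apply_moves(steps=[-0.15, -1, 0, 0, -0.3, -2, 0, 0, -0.3, -2, 3, 0, -0.3, -2, 6, 0, -0.3, -2, 8, 6, -1, -1, 8, 13, -1.7, 0, 8, 20, -2.4, 1, 8, 27])

```text
clock: 6.58
position: [0.4821, 0.0722, 0.0878]
ee_rot: [0.0, 0.583, 0.813, 0.0]
contact_force: [0.3, 0.0, -0.9]
width: 0.0523
gripper_force: 0.0
```

Call:
apply_moves(steps=[-0.6, 1, 0, 7, -1.2, 2, 0, 14, -1.8, 3, 0, 21, -2.4, 4, 0, 28, -3, 5, 0, 35, -3.5, 6, 0, 42, -4, 7, 0, 49, -4, 8, 0, 56])

```text
clock: 7.25
position: [0.4407, 0.1524, 0.087]
ee_rot: [-0.001, 0.132, 0.991, -0.0]
contact_force: [-0.7, 0.1, 0.3]
width: 0.0516
gripper_force: 0.0
```

Call:
apply_moves(steps=[0, 0, 0, 4, 0, 0, 0, 7, 0, 0, 0, 7])

```text
clock: 7.5
position: [0.4421, 0.1523, 0.0872]
ee_rot: [-0.0, 0.074, 0.997, -0.0]
contact_force: [-0.1, -0.5, -1.1]
width: 0.0519
gripper_force: 0.0
```

Run:
```python
from rig import *
from h import *
s=get_state();report(s,(-.19,-.072));print((toworld((-.107,0))-toworld((-.19,0)))*100)
```

```text
t 7.5 pos [0.4421 0.1523 0.0872] jig [-0.1894 -0.0715] tooly -8.5 F [-0.1 -0.5 -1.1] w 0.05191305300555287
shift cm [-0.06 -0.04]
[ 8.20883167 -1.22681811]
```

Call:
apply_moves(steps=[0, 0, -3, 0, 0, 0, -6, 0, 0, 0, -7.5, 0, 0, 0, -8, 0, 0, 0, -8, 0])

```text
clock: 7.92
position: [0.4413, 0.1523, 0.0062]
ee_rot: [-0.002, 0.075, 0.997, -0.0]
contact_force: [-0.3, 0.3, 0.3]
width: 0.0521
gripper_force: 0.0
```

Call:
apply_moves(steps=[1, -0.15, 0, 0, 2, -0.3, 0, 0, 3, -0.45, 0, 0, 4, -0.6, 0, 0, 5, -0.75, 0, 0, 6, -0.9, 0, 0, 7, -1.05, 0, 0, 7.6, -1.15, 0, 0])

```text
clock: 8.58
position: [0.5205, 0.1416, 0.0075]
ee_rot: [0.001, 0.074, 0.997, 0.0]
contact_force: [-2.1, 0.2, 2.3]
width: 0.0517
gripper_force: 1.3
```

Call:
apply_moves(steps=[0.15, -0.02, 0, 0, 0.3, -0.04, 0, 0, 0.4, -0.06, 0, 0])

```text
clock: 8.83
position: [0.522, 0.1413, 0.0072]
ee_rot: [-0.0, 0.074, 0.997, 0.0]
contact_force: [-1.8, 1.1, 2.0]
width: 0.0518
gripper_force: 1.2
```

Call:
apply_moves(steps=[0.1, -0.02, 0, 0, 0.2, -0.03, 0, 0, 0.2, -0.03, 0, 0])

```text
clock: 9.08
position: [0.5242, 0.1409, 0.0073]
ee_rot: [0.0, 0.074, 0.997, -0.0]
contact_force: [-1.4, 0.6, -0.3]
width: 0.0517
gripper_force: 0.7
```

Call:
apply_moves(steps=[0.1, -0.02, 0, 0, 0.2, -0.03, 0, 0, 0.2, -0.03, 0, 0])

```text
clock: 9.33
position: [0.5267, 0.1405, 0.0073]
ee_rot: [0.0, 0.074, 0.997, -0.0]
contact_force: [-1.3, 0.6, -2.3]
width: 0.0519
gripper_force: 0.5
```

Call:
apply_moves(steps=[0.1, -0.02, 0, 0, 0.2, -0.03, 0, 0, 0.2, -0.03, 0, 0])

```text
clock: 9.58
position: [0.5282, 0.1402, 0.0073]
ee_rot: [-0.0, 0.074, 0.997, -0.0]
contact_force: [-1.3, 0.1, -0.2]
width: 0.0516
gripper_force: 1.0
```

Call:
apply_moves(steps=[0.1, -0.02, 0, 0, 0.2, -0.03, 0, 0, 0.2, -0.03, 0, 0])

```text
clock: 9.83
position: [0.5281, 0.1402, 0.0073]
ee_rot: [-0.002, 0.074, 0.997, -0.0]
contact_force: [-5.6, 1.4, 4.7]
width: 0.0516
gripper_force: 3.1
```

Call:
apply_moves(steps=[0.1, -0.02, 0, 0, 0.2, -0.03, 0, 0, 0.2, -0.03, 0, 0])

```text
clock: 10.08
position: [0.5282, 0.1401, 0.0072]
ee_rot: [-0.004, 0.074, 0.997, -0.0]
contact_force: [-9.8, 1.3, 7.3]
width: 0.0523
gripper_force: 4.8
```

The panel is firmly against the long fence, with force rising to about 10 N at a standstill. I back off and go round to the slide block's outer face with shut fingers.

Call:
apply_moves(steps=[-1, 0.15, 0, 0, -2.5, 0.4, 0, 0, -2.5, 0.4, 3, 0, -2.5, 0.4, 6, 0, -2.5, 0.4, 9, 0, -1.5, -2, 9, 0, -0.5, -5, 9, 0, 0.5, -8, 9, 0], jaw=255)

```text
clock: 10.75
position: [0.5393, 0.0591, 0.0989]
ee_rot: [0.003, 0.073, 0.997, -0.0]
contact_force: [0.6, -0.5, -0.5]
width: 0.0
gripper_force: 0.0
```

Call:
apply_moves(steps=[0.3, -3, 0, 0, 0.6, -6, 0, 0, 0.9, -9, 0, 0, 1.2, -12, 0, 0, 1.5, -15, 0, 0, 1.8, -18, 0, 0, 2, -20.5, 0, 0, 2.2, -22.6, 0, 0])

```text
clock: 11.42
position: [0.5605, -0.1693, 0.0978]
ee_rot: [0.002, 0.075, 0.997, -0.001]
contact_force: [0.2, 0.1, -0.8]
width: 0.0001
gripper_force: 0.0
```

Call:
apply_moves(steps=[0, 0, 0, 0, 0, 0, 0, 0])

```text
clock: 11.58
position: [0.56, -0.1678, 0.0975]
ee_rot: [0.001, 0.075, 0.997, -0.0]
contact_force: [-0.6, -0.4, -0.1]
width: -0.0003
gripper_force: 0.0
```

```bash
python3 - <<'E'
from rig import *
from h import *
s=get_state();report(s,(-.032,-.372));print((toworld((0,.13))-toworld((0,0)))*100)
E
python3 see.py a3
```

```text
t 11.5833 pos [ 0.56   -0.1678  0.0975] jig [-0.0255 -0.3706] tooly -8.6 F [-0.6 -0.4 -0.1] w -0.00026201692980120836
shift cm [-0.67 -0.04]
[ 1.92152234 12.85720622]
t 11.6333 pos [ 0.5596 -0.1665  0.0974] jig [-0.0261 -0.3695] tooly -8.5 F [0.3 1.1 0.3] w 0.00014911925412040665
```

View pics/a3c.png

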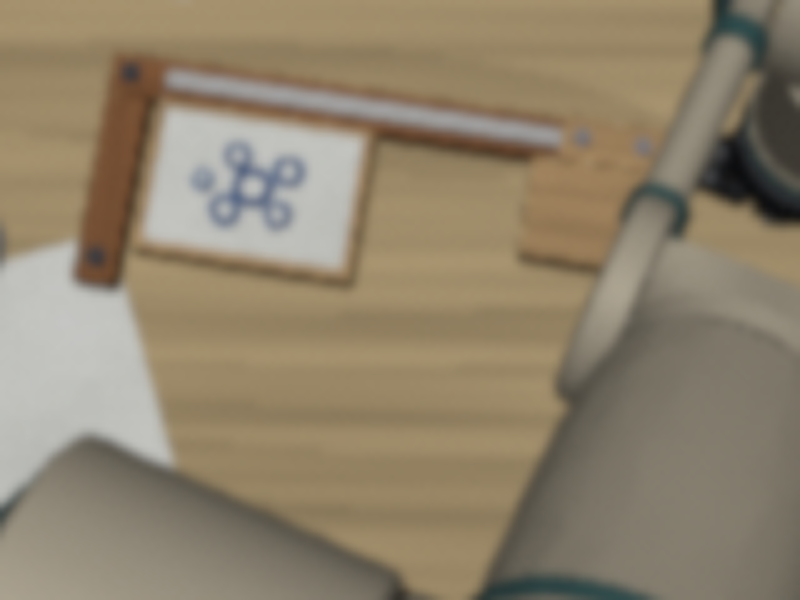

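The panel lies flush on the long fence, spanning crop (140–375, 95–285), with about 8 mm left to the short fence. The slide push will close that gap.

Call:
apply_moves(steps=[-0.3, -0.1, -3, 0, -0.6, -0.3, -6, 0, -0.6, -0.3, -8.5, 0, -0.6, -0.3, -9, 0, -0.6, -0.3, -9, 0])

```text
clock: 12.05
position: [0.552, -0.1676, 0.0059]
ee_rot: [-0.002, 0.073, 0.997, 0.001]
contact_force: [-0.3, 0.2, 1.1]
width: 0.0001
gripper_force: 0.0
```

Call:
apply_moves(steps=[0.15, 1, 0, 0, 0.3, 2, 0, 0, 0.5, 3.3, 0, 0, 0.7, 4.6, 0, 0, 0.9, 5.9, 0, 0, 1.1, 7.2, 0, 0, 1.3, 8.5, 0, 0, 1.5, 9.8, 0, 0])

```text
clock: 12.72
position: [0.5688, -0.0699, 0.0077]
ee_rot: [0.0, 0.074, 0.997, -0.0]
contact_force: [0.4, -1.5, 1.2]
width: -0.0002
gripper_force: 1.1
```

Call:
apply_moves(steps=[0.12, 0.8, 0, 0, 0.22, 1.5, 0, 0, 0.3, 2, 0, 0, 0.3, 2, 0, 0])

```text
clock: 13.05
position: [0.571, -0.05, 0.0071]
ee_rot: [-0.001, 0.074, 0.997, 0.001]
contact_force: [-0.3, 0.8, -0.3]
width: 0.0001
gripper_force: 0.0
```

Run:
```python
from rig import *
from h import *
report(get_state())
```

```text
t 13.05 pos [ 0.571  -0.05    0.0071] jig [-0.0321 -0.2525] tooly -8.5 F [-0.3  0.8 -0.3] w 0.00013901121140387024
```

Expected final TCP y in the jig frame is about −0.235, so I continue in small steps.

Call:
apply_moves(steps=[0.05, 0.3, 0, 0, 0.09, 0.6, 0, 0, 0.13, 0.9, 0, 0, 0.15, 1, 0, 0, 0.15, 1, 0, 0])

```text
clock: 13.47
position: [0.5724, -0.0411, 0.0071]
ee_rot: [-0.0, 0.074, 0.997, 0.0]
contact_force: [-0.6, -0.2, -0.7]
width: 0.0001
gripper_force: 0.2
```

Call:
apply_moves(steps=[0.03, 0.2, 0, 0, 0.06, 0.4, 0, 0, 0.06, 0.4, 0, 0])

```text
clock: 13.72
position: [0.5731, -0.0374, 0.0072]
ee_rot: [-0.0, 0.074, 0.997, -0.0]
contact_force: [-1.0, -2.3, -1.3]
width: -0.0001
gripper_force: 1.1
```

Call:
apply_moves(steps=[0.03, 0.2, 0, 0, 0.06, 0.4, 0, 0, 0.06, 0.4, 0, 0])

```text
clock: 13.97
position: [0.5737, -0.033, 0.0072]
ee_rot: [-0.0, 0.074, 0.997, 0.0]
contact_force: [-2.1, -1.8, -1.7]
width: -0.0
gripper_force: 1.2
```

Call:
apply_moves(steps=[0.03, 0.2, 0, 0, 0.06, 0.4, 0, 0, 0.06, 0.4, 0, 0])

```text
clock: 14.22
position: [0.574, -0.0314, 0.0072]
ee_rot: [-0.001, 0.073, 0.997, -0.002]
contact_force: [-3.6, -10.8, -0.8]
width: 0.0002
gripper_force: 5.4
```

Call:
apply_moves(steps=[0.03, 0.2, 0, 0, 0.06, 0.4, 0, 0, 0.06, 0.4, 0, 0])

```text
clock: 14.47
position: [0.5741, -0.0313, 0.0073]
ee_rot: [-0.001, 0.071, 0.997, -0.005]
contact_force: [-5.7, -22.4, -1.3]
width: 0.0003
gripper_force: 11.6
```

The block stopped hard at 22 N. I back off, lift clear and look.

Call:
apply_moves(steps=[-0.12, -0.8, 0, 0, -0.3, -2, 0, 0, -0.5, -3.5, 0, 0, -0.5, -3.5, 3, 0, -0.5, -3.5, 6, 0, -0.5, -3.5, 9, 0, -0.5, -6, 11, 0, -0.5, -9, 12, 0])

```text
clock: 15.13
position: [0.5727, -0.1142, 0.1313]
ee_rot: [0.004, 0.073, 0.997, 0.001]
contact_force: [2.1, -0.0, 0.1]
width: -0.0003
gripper_force: 0.0
```

Call:
apply_moves(steps=[0, -3, 1, 0, 0, -6, 2, 0, 0, -6, 2, 0])

```text
clock: 15.38
position: [0.5729, -0.181, 0.1502]
ee_rot: [0.004, 0.076, 0.997, -0.002]
contact_force: [1.1, -0.1, -0.3]
width: 0.0001
gripper_force: 0.0
```

```bash
python3 see.py a4
python3 - <<'E'
from rig import *
from h import *
c=calibration('top');hsv=cv2.cvtColor(cv2.imread('pics/a4.png'),cv2.COLOR_BGR2HSV)
m=((hsv[...,1]<45)&(hsv[...,2]>130)).astype(np.uint8)
M=np.zeros_like(m);M[152:190,187:236]=1;m*=M
m=cv2.morphologyEx(m,cv2.MORPH_CLOSE,np.ones((7,7)))
k=max(cv2.findContours(m,0,2)[0],key=cv2.contourArea);r=cv2.minAreaRect(k);P=onplane(c,cv2.boxPoints(r),.03)
print(r,tojig(P.mean(0)).round(4),[tojig(p).round(4) for p in P])
E
```

```text
t 15.4333 pos [ 0.5719 -0.178   0.149 ] jig [-0.0122 -0.379 ] tooly -8.7 F [-0.8  2.1 -0.3] w -8.357661902845024e-05
((211.0, 167.0), (30.0, 48.0), 90.0) [-0.045  -0.0752] [array([-0.0119,  0.0026]), array([ 0.0105, -0.1372]), array([-0.0781, -0.1523]), array([-0.1004, -0.014 ])]
```

View pics/a4c.png

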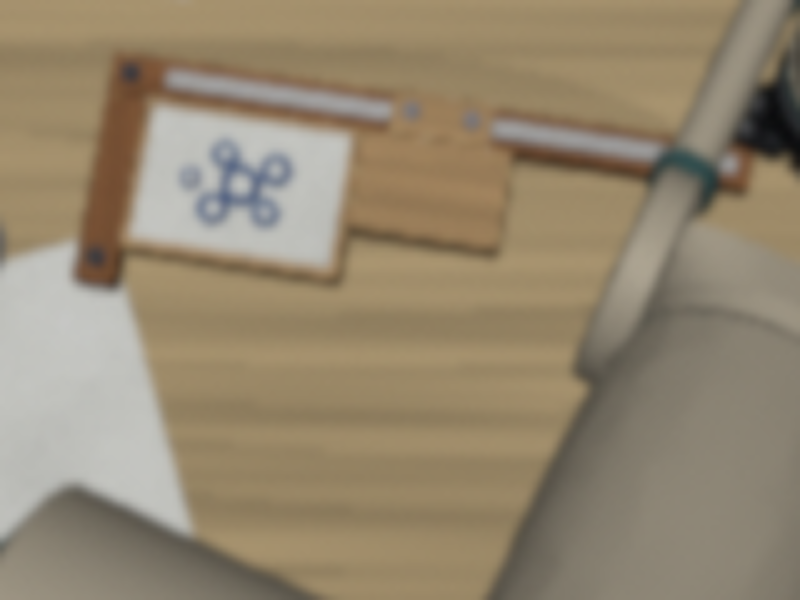

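The panel is in the corner and the block is closed up against it, with its face at crop (352,135)–(345,235). One last numeric check: I fit the panel's near edge and its angle against the fence.

Run:
```python
from rig import *
from h import *
c=calibration('top')
def edge(n,xs,lo,hi):
    g=cv2.imread(f'pics/{n}.png').astype(float)[...,0];Q=[]
    for x in xs:
        y0=(x-186)*.152+174; ys=np.arange(y0,y0+10,.1) # paper(bright)->rim falling edge, subpixel
        v=cv2.remap(g.astype(np.float32),np.full((len(ys),1),x,np.float32),ys.astype(np.float32)[:,None],cv2.INTER_LINEAR).ravel()
        i=np.argmax(v<115);Q.append((x,ys[i]))
    J=np.array([tojig(p) for p in onplane(c,Q,.03)])
    k=np.polyfit(J[:,1],J[:,0],1);print(n,'edge x',J[:,0].mean().round(4),'slope rad',k[0].round(4),'resid',np.std(J[:,0]-np.polyval(k,J[:,1])).round(4))
edge('a3',range(192,228),0,0);edge('a4',range(190,224),0,0)
t=cv2.imread('pics/top0.png');f=cv2.imread('pics/a4.png')
d=cv2.absdiff(t,f).max(2);print('jar area diff',d[208:232,275:297].max(),'cone',d[165:190,138:162].max())
```

```text
a3 edge x -0.0886 slope rad -0.0083 resid 0.0002
a4 edge x -0.0888 slope rad -0.0082 resid 0.0002
jar area diff 67 cone 10
```

```bash
python3 -c "
from rig import *
print(sign_off())"
```

```text
the job is handed in; nothing more can be done
None
```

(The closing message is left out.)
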